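Stand the fallen sauce cup, slide it home and flip the caddy shut

TASK

The empty steel sauce cup has tumbled out of the open three-bay caddy and lies on its side in front of it. With the fingertips only, gripping and lifting nothing, push on its rim until it stands on its base again, slide it along the surface all the way back into the empty middle bay between the red and the mustard sauce, and last of all flip the caddy's thrown-back hinged cover over to the front so that it is fully shut over the three cups. Be gentle, and leave the other things on the worktop where they are.

Things in the scene. Friction and masses are not known exactly. Their poses are not given: they have to be found in the camera images.
- empty_cup: empty tapered round steel cup, 42 mm high, 65 mm across the rim and 52 mm across the base outside, clear inside about 46 mm at the floor and 58 mm at the rim, 0.06 kg. Origin at the centre of its underside, z axis from base to mouth. It starts lying on its side (origin 25 mm up, z axis 11 degrees above level, top of the rim 64 mm up) and does not roll by itself
- cup_mouth (a point): centre of that cup's mouth. Pushed level on the top of the rim, towards the base, the lying cup tips up about the lower edge of its base, which may slip a little; once its middle has passed over that edge it drops upright by itself, standing 20 to 25 mm farther on than its origin was
- caddy: sauce cup caddy of folded sheet metal, fixed, 231 mm wide (y), 78 mm deep (x), no floor, open at the front (-x side, towards the robot). Origin on the work surface in its middle. Back plate 51 mm high, inner face at x = +36 mm; end plates as high; two 3 mm dividers 32 mm high at y = +-38 mm; bays 73 mm wide inside, their mouths at x = -39 mm
- middle_bay (a point): on the work surface, where the centre of the cup's underside stands when it is fully home in the middle bay (2 mm behind the caddy's centre); axes as the caddy's. A cup more than about 10 mm proud of this keeps the cover from shutting
- left_bay (a point): the same point of the bay at the caddy's +y end (y = +76 mm)
- right_bay (a point): the same point of the bay at the caddy's -y end (y = -76 mm)
- cover (a joint): hinge angle of the steel cover, rad: 0 = shut and level, 1.85 = thrown back against its stop (it starts near there). Hinge line along the caddy's y axis at x = +42.5 mm, z = 52.5 mm. It turns easily (0.012 Nm) and, pushed from behind a little past upright (1.57), falls shut by itself
- cover_tab (a point): middle of the black finger tab (60 mm wide, 5 mm thick) on the cover's front edge, 101 mm from the hinge. The cover is a steel plate 235 mm wide and 2.5 mm thick that reaches 85 mm from the hinge, with a lip along its front edge that hangs down 20 mm in front of the cups when shut; 0.24 kg
- sauce_cup_red: steel cup of the same size with red sauce, standing in one of the outer bays, 0.12 kg; stays there. Origin at the centre of its underside
- sauce_cup_mustard: steel cup of the same size with mustard-coloured sauce, standing in the other outer bay, 0.12 kg; stays there. Origin at the centre of its underside
- spoon_cup: empty straight steel spoon cup, 69 mm across, 98 mm high, to the right; leave it alone. Origin at the centre of its underside
- paprika_tin: white spice shaker with black cap, 55 mm across, 94 mm high, to the right; leave it alone. Origin at the centre of its underside
- kitchen_timer: red and white twist timer, 66 mm across, 42 mm high, to the right; leave it alone. Origin at the centre of its underside
- tasting_spoon: spoon with purple handle, 192x39x16 mm, lying to the right; leave it alone. Origin at the middle of its underside
- lemon: lemon, 78x55x56 mm, to the left; leave it alone. Origin at the middle of its underside
- rail_post (a point): foot of the room's steel rail post, 33 mm thick, upright and fixed, at the worktop's right front corner; at 0.775 m height the rail bends and runs straight ahead (+x) over the worktop's right edge. Keep the arm off it: an arm that starts to the right of it must draw its tool in to about 0.3 m from the base axis before it turns towards the work
Things that resemble listed ones, but are neither listed nor needed, are in the scene too. Of the things like the empty_cup, leave any that is purple; of the rest the larger one is meant. Of the things that look like the sauce_cup_red, the largest one is meant.

How it is judged:
On the way, in this order (a step that is already met when the one before it is completed fails the run):
1. the empty cup stands on its base in front of the caddy, cover still open (angle between empty_cup's own z axis and vertical below 0.1 rad and height (world z) of empty_cup below 0.006 m and horizontal distance between empty_cup and middle_bay above 0.04 m and value of joint cover above 1 rad), for 0.3 s.
2. the empty cup stands home in the middle bay, cover still open (angle between empty_cup's own z axis and vertical below 0.1 rad and height (world z) of empty_cup below 0.006 m and horizontal distance between empty_cup and middle_bay below 0.011 m and value of joint cover above 1 rad), for 0.2 s.
At the end, for the whole second after the job is handed in: The cover is shut to within 0.05 rad; the empty cup stands upright on the work surface within 11 mm of the home point of the middle bay, at rest; the red and the mustard cup stand upright, each within 11 mm of the home point of an outer bay (value of joint cover below 0.05 rad and angle between each of empty_cup, sauce_cup_red, sauce_cup_mustard's own z axis and vertical below 0.06 rad and height (world z) of each of empty_cup, sauce_cup_red, sauce_cup_mustard below 0.005 m and horizontal distance between empty_cup and middle_bay below 0.011 m and linear speed of empty_cup below 0.01 m/s and (horizontal distance between sauce_cup_red and left_bay below 0.011 m or horizontal distance between sauce_cup_red and right_bay below 0.011 m) and (horizontal distance between sauce_cup_mustard and left_bay below 0.011 m or horizontal distance between sauce_cup_mustard and right_bay below 0.011 m)); the robot touches nothing.
It fails at once if the empty cup is lifted off the surface (height (world z) of empty_cup above 0.05 m or (height (world z) of empty_cup above 0.015 m and angle between empty_cup's own z axis and vertical below 0.35 rad)).
It fails at once if the empty cup is pinched or pressed hard (over 20 N) (contact force between the fingers and empty_cup above 20 N).
It fails at once if the cover is pinched or forced (over 25 N) (contact force between the fingers and cover above 25 N).
It fails at once if the red or the mustard cup is disturbed (moved 20 mm or tipped) (distance of any of sauce_cup_red, sauce_cup_mustard from where it was at the start of the episode above 0.02 m or angle between any of sauce_cup_red, sauce_cup_mustard's own z axis and vertical above 0.3 rad).
It fails at once if a bystander is knocked (moved 30 mm) (distance of any of spoon_cup, paprika_tin, kitchen_timer, tasting_spoon, lemon from where it was at the start of the episode above 0.03 m).
It also fails if it takes over 72 s, if anything falls off the work surface, if the arm or the gripper's body presses on something with over 40 N, if the wrist force passes 120 N, or if a joint passes its speed limit or range.

ROBOT

A 6-joint arm with a two-finger parallel gripper is mounted at the origin on a cart in front of the work surface, level with it; the furniture and walls round the work are solid. World frame = base frame: x ahead of the robot, y to its left, z up, the work surface at z = 0. Lengths are in m, angles in rad, forces in N, time in s.
With the tool pointing down it reaches from about 0.35 to 0.95 m from the base axis. Payload 17.4 kg.
Tool frame: the origin (TCP) lies at the very end of the fingers, on their centre line; the grasp point (between the pads) lies 19 mm behind it (env.grasp_offset is the distance from the TCP to the grasp point, in m); z points along the fingers, y is the line along which they close (so a half turn about z gives the same grasp; the last joint's range is limited). The gripper opens to 93 mm and grips with 3 to 60 N. Pads are 15 mm wide; open, the fingers measure 128 mm over their backs; the gripper's body (75 mm by 188 mm) begins 65 mm behind the grasp point.
Start: joints at [1.166, 0.116, 1.442, -0, 1.584, -0.038], TCP at [0.242, 0.63, 0.219] pointing down, gripper open.
Joint ranges: [-2.83, 2.83], [-0.83, 2.19], [0.07, 2.5], [-1.14, 4.28], [0.01, 3], [-2.97, 2.97]. Speed limits (rad/s): [1.89, 1.89, 2.22, 3.14, 3.14, 3.14].

INTERFACE

Orientations are given as a rotation vector (axis times angle).
In Python, from rig import readout, imaging, workorder, env gives the robot as it stands.
- The arm moves only by the tool arm_command, never from a script. Its argument "motion" is a list of rows, each a list of 7 numbers: the finger opening in mm, from 0 to 93, then the shift along the world's x, y, z in units of 30 mm (1.0 is 30 mm), then the turn, a rotation vector about the world's x, y, z in rad. In form: [[claw, tx, ty, tz, ax, ay, az], ...]. A call has 1 to 12 rows; each row shifts and turns the commanded pose from where the row before left it; what a row does not reach is not made up. A row lasts 1/8 s, in which the tool goes at most 62.5 mm and 10.7 degrees, less where a joint would pass 70% of its speed; a pose out of reach is approached as far as the arm can. A call is refused whole if a number of a shift passes 1 or a number of a turn 0.188, either way. A call with a gripper value outside its range is refused whole. The fingers move at their own pace and stop on an object; the grip force is fixed at half the most. Time passes only in rows, so rows that do not move let the fingers close. It gives the time, the measured TCP pose, the force, the opening and the grip force at its end, in the units of the state.
- readout.observe(): the state, without advancing time (a new reading comes with each control period).
- imaging.read_camera(name): name is "side" or "top"; returns the picture (384x512x3 uint8, red, green, blue); there is no depth.
- imaging.calibration(name): a dict with "mtx" (3x3 intrinsics, pixels), "cam_to_world" (4x4, takes a point from camera to world coordinates). Camera axes: x right, y down, z forward; pixel columns grow to the right and rows downward; lengths in m; the calibration is good to about 2 mm. A picture is of the moment at which its call begins. calibration takes no time and is no camera call.
- workorder.sign_off(): hands the job in; it is judged then, once.
The state is a dict: "clock": time; "joint_positions": joint angles; "qd": joint speeds; "tau": joint torques, N m; "position": TCP position; "orientation": TCP orientation; "ft_force": force on the tool from outside, world axes, zero at the start; "torque": the same for the moment, N m; "gripper_width": finger opening in m; "grasp_force": force on a finger pad.
Only numpy, scipy, OpenCV 4.12 (cv2) and the standard library are available. Lean on these libraries where they do the work, as an engineer would, in place of code of your own. Each camera call takes 0.05 s, during which the arm holds its last target. There are 200 camera calls.

## Working session

There is one attempt and no reset: what is moved stays moved. The work goes in short steps, Python scripts to look and compute and a tool call to move; the robot and the scene stay as the last step left them, time stands still between calls to the robot, and variables do not carry over. Pictures are saved under pics/ and viewed, at most 10 in all, crops included, and the job is handed in when it is done.

Besides the shell and the picture viewer there is one more tool, called by a JSON object that holds its "api" and its "payload", one argument or row to a line. arm_command: Moves the arm, as the interface text tells. Its arguments: {"type":"object","properties":{"motion":{"type":"array"}},"required":["motion"]}

```bash
mkdir -p pics; ls
cat > h.py <<'E'
import numpy as np,cv2
from rig import readout,imaging,workorder,env
def snap(n,f):
    im=imaging.read_camera(n); cv2.imwrite('pics/'+f,im[:,:,::-1]); return im
def ray(n,u,v):
    c=imaging.calibration(n);T=np.array(c['cam_to_world']);K=np.array(c['mtx'])
    return T[:3,3],T[:3,:3]@np.linalg.solve(K,[u,v,1.])
def onz(n,u,v,z):
    o,d=ray(n,u,v);return o+d*(z-o[2])/d[2]
def tri(a,b):
    (o1,d1),(o2,d2)=ray(*a),ray(*b)
    s=np.linalg.lstsq(np.c_[d1,-d2],o2-o1,rcond=None)[0]
    p,q=o1+s[0]*d1,o2+s[1]*d2;return (p+q)/2,np.linalg.norm(p-q)
def proj(n,p):
    c=imaging.calibration(n);T=np.linalg.inv(np.array(c['cam_to_world']));K=np.array(c['mtx'])
    q=K@(T[:3,:3]@np.array(p)+T[:3,3]);return q[:2]/q[2]
E
python3 - <<'E'
from h import *
for n in('top','side'):
    im=snap(n,n+'0.png'); print(n,np.round(imaging.calibration(n)['cam_to_world'],3).tolist())
s=readout.observe();print(s)
E
```

```text
pics
top [[-0.026, -0.99, 0.14, 0.277], [-1.0, 0.027, 0.0, -0.052], [-0.004, -0.14, -0.99, 1.377], [0.0, 0.0, 0.0, 1.0]]
side [[0.957, -0.187, 0.22, 0.174], [-0.289, -0.581, 0.761, -1.018], [-0.015, -0.792, -0.611, 0.842], [0.0, 0.0, 0.0, 1.0]]
{'clock': 0.1, 'joint_positions': array([ 1.16619413e+00,  1.16419442e-01,  1.44217863e+00, -2.24368215e-05,
        1.58402537e+00, -3.78111629e-02]), 'qd': array([-0.00067611, -0.00048659, -0.00171147,  0.00205499, -0.0018393 ,
       -0.00047142]), 'tau': array([ 2.18354318e-03, -7.22890091e+01, -6.23868513e+01,  7.81126809e-02,
        2.26835866e-02, -7.68443510e-05]), 'position': array([0.24201814, 0.62992157, 0.21800386]), 'orientation': array([-5.72892838e-01, -3.08870721e+00,  1.58732598e-03]), 'ft_force': array([-1.03053004,  0.04183463,  0.37173023]), 'torque': array([-0.00325155, -0.01058298, -0.0350977 ]), 'grasp_force': 0.0, 'gripper_width': 0.0931476316321589}
```

View pics/top0.png

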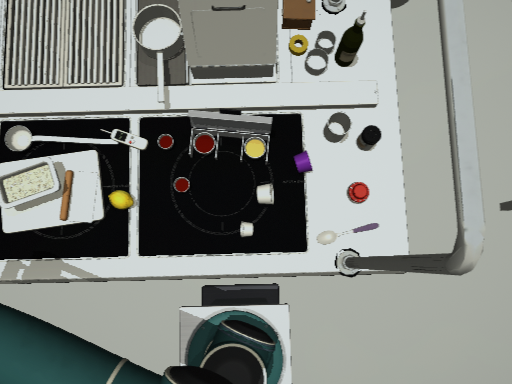

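View pics/side0.png

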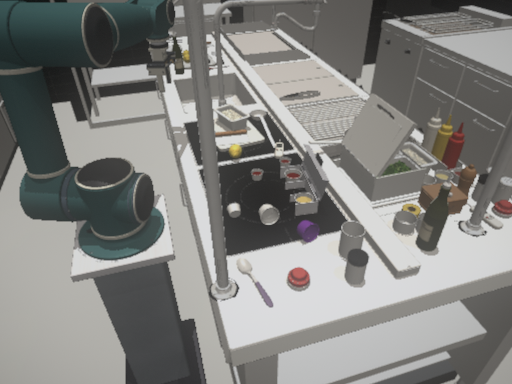

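The top view shows the caddy at about (230,145), with the red cup at (204,144) and the mustard cup at (255,148). There are three lying cups: steel at (265,194), a smaller steel one at (247,229) and a purple one at (303,162). The other red cups at (165,142) and (181,185) are smaller than the one at (204,144). By the description, the cup meant is (265,194), the larger one that isn't purple. I'll confirm that in an enlarged crop.

Run:
```python
import cv2,numpy as np
t=cv2.imread('pics/top0.png')[100:245,155:325]; s=cv2.imread('pics/side0.png')[140:250,215:335]
t=cv2.resize(t,None,fx=4,fy=4,interpolation=cv2.INTER_CUBIC); cv2.imwrite('pics/tc.png',t)
s=cv2.resize(s,None,fx=5,fy=5,interpolation=cv2.INTER_CUBIC);cv2.imwrite('pics/sc.png',s)
```

```text
(no output)
```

View pics/tc.png

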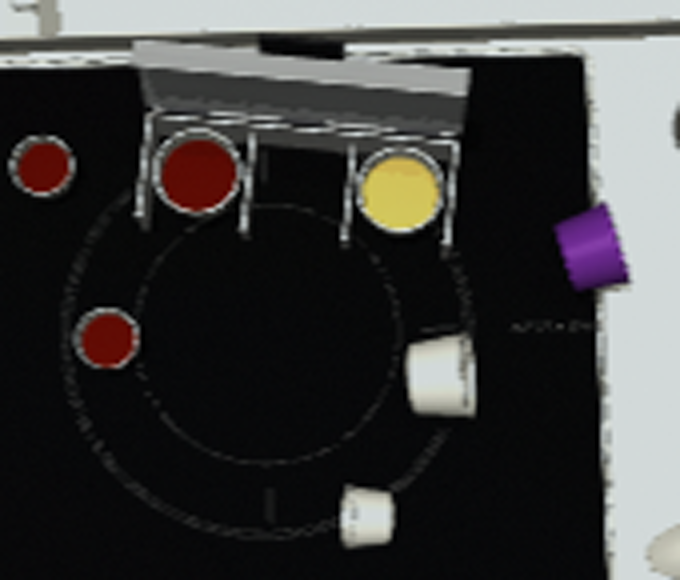

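View pics/sc.png

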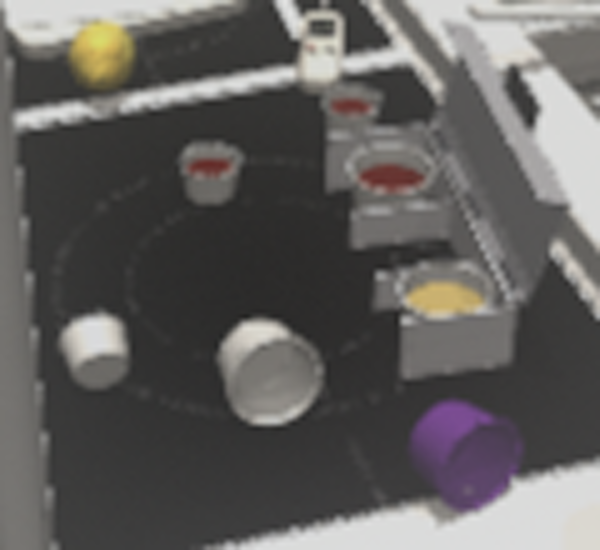

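The crops confirm that (265,194) is the larger steel cup: its rim is about 20 px in the top view against about 14 px for the other. Its mouth faces right (-y) and its base faces left. The caddy is slightly yawed and its middle bay is open.

Run:
```python
from h import *
c=lambda x,y:(155+(x+.5)/4-.5,100+(y+.5)/4-.5)
t=cv2.imread('pics/top0.png');hsv=cv2.cvtColor(t,cv2.COLOR_BGR2HSV)
P=lambda n,p:print(n,np.round(p,4))
for nm,x,y,z in [('rimA',473,335,.033),('rimB',475,416,.033),('baseA',407,345,.025),('baseB',413,411,.025),
 ('red',198,172,.042),('must',401,190,.042),('divL back',252,133,.032),('divL front',245,235,.032),('divR back',352,147,.032),('divR front',346,243,.032),
 ('endL front',140,225,.051),('endL b',152,112,.051),('endR b',457,142,.051),('endR front',447,250,.051),
 ('red2',107,339,.03),('small',368,517,.02),('purple',594,247,.03)]:
    P(nm,onz('top',*c(x,y),z)[:2])
# sauces
for nm,m in [('red',((hsv[...,0]<8)|(hsv[...,0]>172))&(hsv[...,1]>150)),('yel',(abs(hsv[...,0].astype(int)-25)<8)&(hsv[...,1]>100))]:
    n,l,s,ce=cv2.connectedComponentsWithStats(m.astype('uint8'))
    for i in range(1,n):
        if s[i,4]>60:P(nm+str(s[i,4])+str(ce[i].round(1)),onz('top',*ce[i],.034))
# cup side-view checks
for nm,p in [('red',(.0,.0))]:pass
q=lambda x,y:(215+(x+.5)/5-.5,140+(y+.5)/5-.5)
P('cup rim centre tri',tri(('top',*c(474,376)),('side',*q(271,377)))[0]); print(tri(('top',*c(474,376)),('side',*q(271,377)))[1])
# cover: top edge ends
P('coverL',tri(('top',*c(133,48)),('side',*q(450,25)))[0]);P('coverR',tri(('top',*c(468,75)),('side',*q(565,205)))[0])
P('tab',tri(('top',*c(303,46)),('side',*q(522,95)))[0])
P('timer wall onz',onz('side',*q(590,270),0.0))
for nm,u,v in[('ledge front L',0,112),('ledge front R',378,104),('ledge backR',378,83)]:P(nm,onz('top',u,v,.0))
```

```text
rimA [ 0.5013 -0.1227]
rimB [ 0.4411 -0.1222]
baseA [ 0.4965 -0.074 ]
baseB [ 0.4471 -0.077 ]
red [0.6279 0.0775]
must [ 0.6101 -0.0726]
divL back [0.6594 0.0376]
divL front [0.5814 0.0442]
divR back [ 0.6466 -0.037 ]
divR front [ 0.5733 -0.0308]
endL front [0.5867 0.1198]
endL b [0.672  0.1102]
endR b [ 0.643  -0.1148]
endR front [ 0.5619 -0.1049]
red2 [0.5061 0.1476]
small [ 0.3702 -0.0418]
purple [ 0.5657 -0.215 ]
red249[204.2 143.3] [0.628  0.0782 0.034 ]
red119[165.5 141.4] [0.6369 0.1937 0.034 ]
red127[181.5 184.6] [0.5046 0.1467 0.034 ]
red287[358.5 191.7] [ 0.4696 -0.3731  0.034 ]
yel284[297.9  44.7] [ 0.9314 -0.2143  0.034 ]
yel264[254.6 147.7] [ 0.6103 -0.0718  0.034 ]
yel386[120.3 199.4] [0.4657 0.3267 0.034 ]
cup rim centre tri [ 0.4695 -0.1221  0.0358]
0.001634828317420795
coverL [0.69   0.1141 0.1314]
coverR [ 0.6694 -0.1204  0.1285]
tab [ 0.6894 -0.0059  0.1404]
timer wall onz [ 0.7409 -0.0391  0.    ]
ledge front L [0.7536 0.7124 0.    ]
ledge front R [ 0.7469 -0.4579  0.    ]
ledge backR [ 0.8147 -0.4624  0.    ]
```

{"api": "arm_command", "payload": {
  "motion": [
    [0,0.27,-0.935,0,0,0,-0.043],
    [0,0.27,-0.935,0,0,0,-0.043],
    [0,0.27,-0.935,0,0,0,-0.043],
    [0,0.27,-0.935,0,0,0,-0.043],
    [0,0.27,-0.935,0,0,0,-0.043],
    [0,0.27,-0.935,0,0,0,-0.043],
    [0,0.27,-0.935,0,0,0,-0.043],
    [0,0.27,-0.935,0,0,0,-0.043],
    [0,0.27,-0.935,0,0,0,-0.043],
    [0,0.27,-0.935,0,0,0,-0.043]
  ]
}}

```text
clock: 1.35
position: [0.3231, 0.3486, 0.2184]
orientation: [-1.221, -2.895, 0.001]
ft_force: [0.0, -0.7, -0.2]
gripper_width: 0.0012
grasp_force: 0.0
```

Run:
```python
from h import *
print(onz('top',347,262,0),onz('top',338,128,.098),onz('top',371,135,.094))
for a,b in [((378,104),(408,243)),((378,83),(408,243)),((378,104),(403,265))]:print(tri(('top',*a),('side',*b)))
```

```text
[ 0.26609153 -0.33495338  0.        ] [ 0.64549019 -0.31037247  0.098     ] [ 0.62346438 -0.40418471  0.094     ]
(array([ 0.7302414 , -0.43465699,  0.1169665 ]), np.float64(0.04757123764746366))
(array([ 0.76896669, -0.42854189,  0.10828333]), np.float64(0.006771731631734515))
(array([ 0.74046881, -0.44838982,  0.04663385]), np.float64(0.01919484080104621))
```

{"api": "arm_command", "payload": {
  "motion": [
    [0,0.27,-0.935,0,0,0,-0.043],
    [0,0.27,-0.935,0,0,0,-0.043],
    [0,0.27,-0.935,0,0,0,-0.043],
    [0,0.27,-0.935,0,0,0,-0.043],
    [0,0.27,-0.935,0,0,0,-0.043],
    [0,0.27,-0.935,0,0,0,-0.043],
    [0,0.27,-0.935,0,0,0,-0.043],
    [0,0.27,-0.935,0,0,0,-0.043],
    [0,0.27,-0.935,0,0,0,-0.043],
    [0,0.27,-0.935,0,0,0,-0.043]
  ]
}}

```text
clock: 2.6
position: [0.4041, 0.0681, 0.2184]
orientation: [-1.81, -2.567, 0.0]
ft_force: [0.2, 0.1, 0.2]
gripper_width: 0.0003
grasp_force: 0.0
```

{"api": "arm_command", "payload": {
  "motion": [
    [0,0.27,-0.935,0,0,0,-0.043],
    [0,0.27,-0.935,0,0,0,-0.043],
    [0,0.27,-0.935,0,0,0,-0.043],
    [0,0.27,-0.935,0,0,0,-0.043],
    [0,0.27,-0.935,0,0,0,-0.043],
    [0,0.27,-0.935,0,0,0,-0.043],
    [0,0.27,-0.935,0,0,0,-0.043],
    [0,0.27,-0.935,0,0,0,-0.043],
    [0,0,0,-0.5,0,0,0],
    [0,0,0,-0.5,0,0,0],
    [0,0,0,-0.5,0,0,0],
    [0,0,0,0,0,0,0]
  ]
}}

```text
clock: 4.1
position: [0.4683, -0.1546, 0.1722]
orientation: [-2.219, -2.221, 0.001]
ft_force: [-1.2, 0.3, 0.5]
gripper_width: 0.0008
grasp_force: 0.0
```

{"api": "arm_command", "payload": {
  "motion": [
    [0,0.07,0,-0.5,0,0,0],
    [0,0,0,-0.5,0,0,0],
    [0,0,0,-0.5,0,0,0],
    [0,0,0,-0.5,0,0,0],
    [0,0,0,-0.5,0,0,0],
    [0,0,0,-0.5,0,0,0],
    [0,0,0,-0.5,0,0,0],
    [0,0,0,-0.4,0,0,0],
    [0,0,0,0,0,0,0],
    [0,0,0,0,0,0,0]
  ]
}}

```text
clock: 5.35
position: [0.4712, -0.1554, 0.0571]
orientation: [2.221, 2.221, 0.0]
ft_force: [-0.1, -0.6, -0.3]
gripper_width: 0.0003
grasp_force: 0.0
```

Run:
```python
from h import *
im=imaging.read_camera('side')[:,:,::-1][140:260,190:340]
cv2.imwrite('pics/s1.png',cv2.resize(im,None,fx=5,fy=5,interpolation=cv2.INTER_CUBIC))
```

```text
(no output)
```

View pics/s1.png

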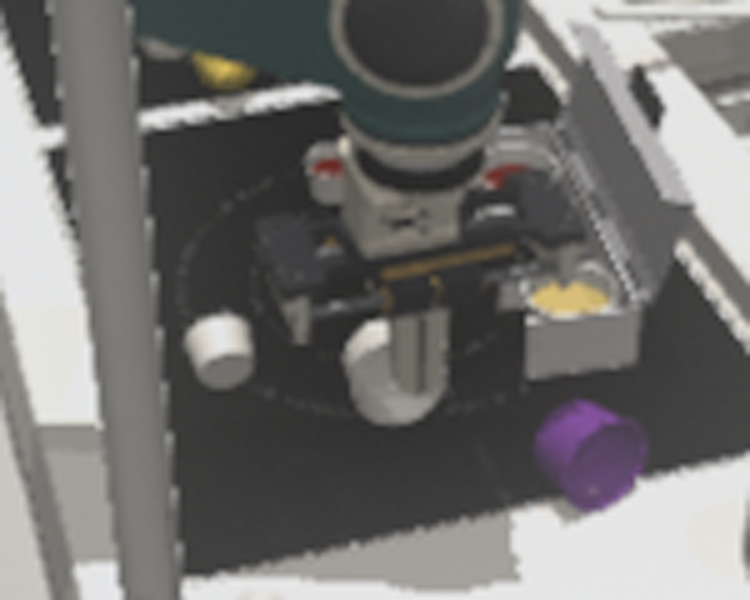

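{"api": "arm_command", "payload": {
  "motion": [
    [0,0,0.33,-0.1,0,0,0],
    [0,0,0.33,0,0,0,0],
    [0,0,0.2,0,0,0,0],
    [0,0,0.15,0,0,0,0],
    [0,0,0.15,0,0,0,0],
    [0,0,0.15,0,0,0,0],
    [0,0,0.15,0,0,0,0]
  ]
}}

```text
clock: 6.28
position: [0.471, -0.1113, 0.0537]
orientation: [2.222, 2.221, -0.0]
ft_force: [1.1, 0.5, 0.2]
gripper_width: 0.0005
grasp_force: 0.0
```

{"api": "arm_command", "payload": {
  "motion": [
    [0,0,0.15,0,0,0,0],
    [0,0,0.15,0,0,0,0],
    [0,0,0.15,0,0,0,0],
    [0,0,0.1,0,0,0,0],
    [0,0,0.1,0,0,0,0],
    [0,0,0,0,0,0,0]
  ]
}}

```text
clock: 7.02
position: [0.471, -0.0918, 0.0537]
orientation: [-2.221, -2.222, 0.0]
ft_force: [-0.3, -0.1, 0.4]
gripper_width: 0.0005
grasp_force: 0.0
```

Run:
```python
from h import *
im=imaging.read_camera('side')[:,:,::-1][140:260,190:340]
cv2.imwrite('pics/s2.png',cv2.resize(im,None,fx=5,fy=5,interpolation=cv2.INTER_CUBIC))
```

```text
(no output)
```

View pics/s2.png

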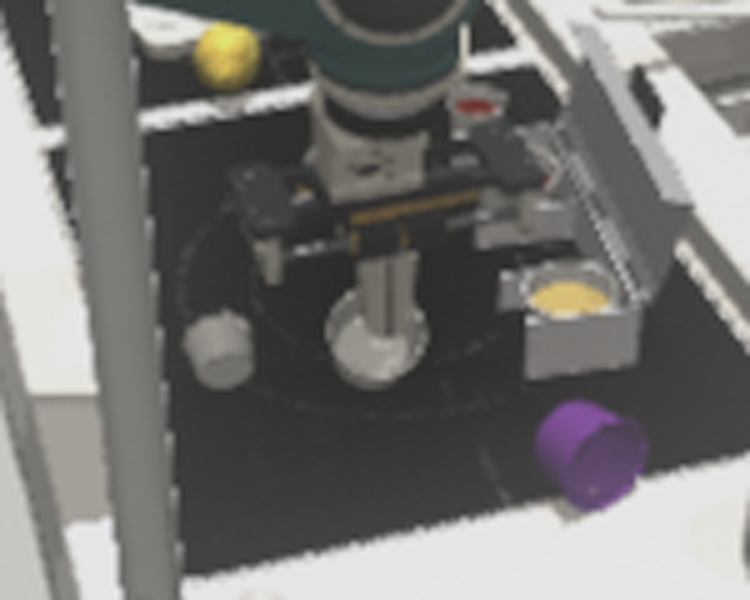

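The cup is partly tipped, with the rim top against the fingers at crop (378,330) and the base still on the surface. I'll keep pushing.

{"api": "arm_command", "payload": {
  "motion": [
    [0,0,0.12,0,0,0,0],
    [0,0,0.12,0,0,0,0],
    [0,0,0.12,0,0,0,0],
    [0,0,0.12,0,0,0,0],
    [0,0,0.12,0,0,0,0],
    [0,0,0,0,0,0,0],
    [0,0,0,0,0,0,0],
    [0,0,0,0,0,0,0]
  ]
}}

```text
clock: 8.07
position: [0.471, -0.0741, 0.0536]
orientation: [-2.222, -2.221, 0.0]
ft_force: [-0.1, 0.1, -1.0]
gripper_width: 0.0004
grasp_force: 0.0
```

Run:
```python
from h import *
im=imaging.read_camera('side')[:,:,::-1][140:260,190:340]
cv2.imwrite('pics/s3.png',cv2.resize(im,None,fx=5,fy=5,interpolation=cv2.INTER_CUBIC))
```

```text
(no output)
```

View pics/s3.png

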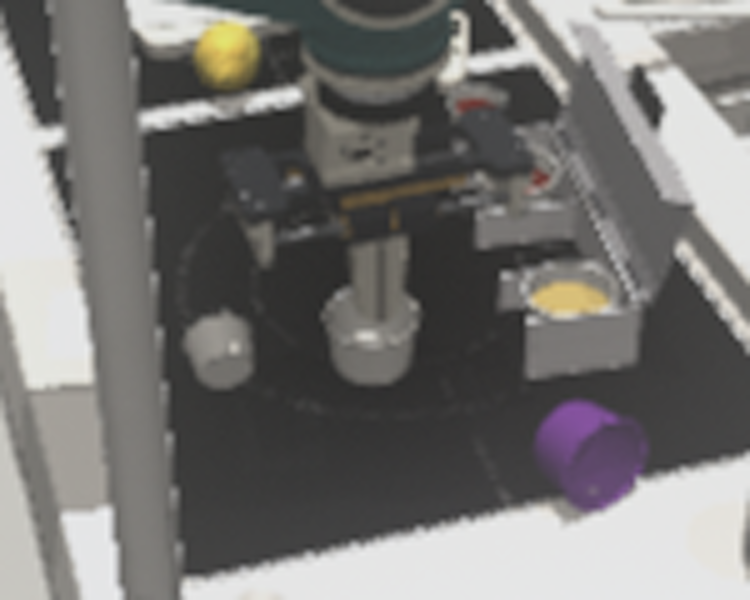

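The cup now stands upright, with its rim centred near crop (372,315). I'll raise the tool, retreat and measure.

{"api": "arm_command", "payload": {
  "motion": [
    [0,0,0,0.6,0,0,0],
    [0,0,0,0.8,0,0,0],
    [0,0,-0.5,0.8,0,0,0],
    [0,0,-0.8,0,0,0,0],
    [0,0,-0.8,0,0,0,0],
    [0,0,-0.8,0,0,0,0],
    [0,0,-0.8,0,0,0,0],
    [0,0,-0.3,0,0,0,0]
  ]
}}

```text
clock: 9.12
position: [0.471, -0.195, 0.1207]
orientation: [2.222, 2.22, 0.0]
ft_force: [-0.1, -0.1, 0.4]
gripper_width: 0.0005
grasp_force: 0.0
```

Run:
```python
from h import *
for n in('top','side'):
    im=snap(n,n+'4.png')[:,:,::-1]
    h=cv2.cvtColor(im,cv2.COLOR_BGR2HSV)
    u,v=proj(n,(.472,-.057,.021)).astype(int);R=22
    c=im[v-R:v+R,u-R:u+R];m=((c.max(2)>70)).astype('uint8')
    k,l,s,ce=cv2.connectedComponentsWithStats(m)
    print(n,u-R,v-R,[(s[i].tolist(),ce[i].round(1).tolist()) for i in range(1,k) if s[i,4]>20])
a=cv2.imread('pics/top4.png')[150:250,180:320];b=cv2.imread('pics/side4.png')[160:240,220:332]
f=lambda x:cv2.resize(x,(560,400) if x is b else (560,400),interpolation=cv2.INTER_CUBIC)
cv2.imwrite('pics/c4.png',cv2.resize(np.hstack([f(a),f(b)]),(800,286)))
```

```text
top 228 172 [([12, 11, 23, 22, 405], [23.0, 21.4]), ([32, 15, 12, 29, 191], [39.0, 33.1])]
side 241 184 [([5, 1, 27, 15, 101], [15.7, 7.8]), ([29, 0, 13, 4, 21], [34.8, 0.7]), ([13, 8, 31, 25, 532], [28.4, 20.0])]
```

View pics/c4.png

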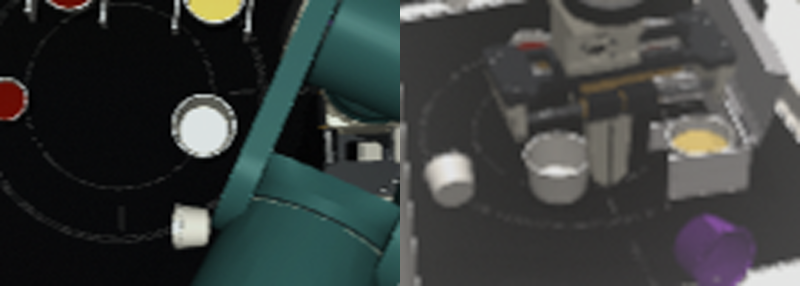

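The cup stands upright. In the top view its rim spans columns 240 to 262 and rows 183 to 204, centred near (251,193.5), and nothing else has moved. Next I'll tilt the tool, open a two-finger gap as a nest, and push in +y to the bay axis.

{"api": "arm_command", "payload": {
  "motion": [
    [30,0.03,0.5,0,0.13,0,0],
    [30,0,0.5,0,0.13,0,0],
    [30,0,0.5,0,0,0,0],
    [30,0,0,-0.6,0,0,0],
    [30,0,0,-0.6,0,0,0],
    [30,0,0,-0.6,0,0,0],
    [30,0,0,-0.6,0,0,0],
    [30,0,0,-0.6,0,0,0],
    [30,0,0,-0.5,0,0,0],
    [30,0,0,0,0,0,0]
  ]
}}

```text
clock: 10.48
position: [0.4714, -0.1488, 0.0134]
orientation: [-2.082, -2.081, -0.271]
ft_force: [-0.1, -0.4, 0.3]
gripper_width: 0.0302
grasp_force: 0.0
```

Run:
```python
from h import *
print(onz('top',251.2,193.7,.042), onz('top',240,193.7,.042),onz('top',262.4,193.7,.042))
```

```text
[ 0.47096991 -0.05796458  0.042     ] [ 0.47185149 -0.02526841  0.042     ] [ 0.47008849 -0.09065452  0.042     ]
```

{"api": "arm_command", "payload": {
  "motion": [
    [30,0,0.5,0,0,0,0],
    [30,0,0.5,0,0,0,0],
    [30,0,0.4,0,0,0,0],
    [30,0,0.2,0,0,0,0],
    [30,0,0.2,0,0,0,0],
    [30,0,0.2,0,0,0,0],
    [30,0,0.2,0,0,0,0],
    [30,0,0.2,0,0,0,0],
    [30,0,0.2,0,0,0,0],
    [30,0,0.2,0,0,0,0],
    [30,0,0.2,0,0,0,0],
    [30,0,0.2,0,0,0,0]
  ]
}}

```text
clock: 11.98
position: [0.4719, -0.0526, 0.0146]
orientation: [-2.083, -2.083, -0.272]
ft_force: [-0.0, -1.1, 0.3]
gripper_width: 0.0304
grasp_force: 0.2
```

{"api": "arm_command", "payload": {
  "motion": [
    [30,0,0.2,0,0,0,0],
    [30,0,0.2,0,0,0,0],
    [30,0,0.2,0,0,0,0],
    [30,0,0.2,0,0,0,0],
    [30,0,0.2,0,0,0,0],
    [30,0,0.1,0,0,0,0],
    [30,0,0.05,0,0,0,0],
    [30,0,0,0,0,0,0]
  ]
}}

```text
clock: 12.98
position: [0.4719, -0.0185, 0.0147]
orientation: [-2.083, -2.083, -0.272]
ft_force: [0.6, 0.3, -0.1]
gripper_width: 0.03
grasp_force: 0.0
```

```bash
cat > m.py <<'E'
from h import *
import sys
g=eval(sys.argv[1]); 
for n in('top','side'):
    im=snap(n,n+sys.argv[2]+'.png')[:,:,::-1]
    u,v=proj(n,(*g,.021)).astype(int);R=24
    c=im[v-R:v+R,u-R:u+R];m=(c.max(2)>70).astype('uint8')
    k,l,s,ce=cv2.connectedComponentsWithStats(m)
    for i in range(1,k):
        if s[i,4]>40:
            x,y,w,h=s[i,:4];cu,cv_=u-R+x+(w-1)/2,v-R+y+(h-1)/2
            print(n,cu,cv_,w,h,s[i,4],onz(n,cu,cv_,.042 if n=='top' else .021).round(4))
E
python3 m.py "(.472,.018)" 5
```

```text
top 239.5 194.5 18 48 432 [ 0.4695 -0.0238  0.042 ]
top 223.0 193.5 17 22 264 [0.4738 0.0244 0.042 ]
side 265.0 177.0 31 17 289 [0.5292 0.1095 0.021 ]
side 259.5 195.0 24 19 265 [0.4766 0.0086 0.021 ]
side 236.5 209.0 8 15 106 [ 0.3793 -0.0422  0.021 ]
```

{"api": "arm_command", "payload": {
  "motion": [
    [30,0,0.1,0,0,0,0],
    [30,0,0.06,0,0,0,0],
    [30,0,0,0,0,0,0],
    [30,0,-0.3,0,0,0,0],
    [30,0,-0.6,0,0,0,0],
    [30,0,-0.6,0.3,0,0,0],
    [30,0,0,0.8,0,0,0],
    [30,0,0,0.8,0,0,0],
    [30,0,0,0.8,0,0,0],
    [30,0,0,0.3,0,0,0]
  ]
}}

```text
clock: 14.32
position: [0.4724, -0.0599, 0.1064]
orientation: [-2.085, -2.083, -0.274]
ft_force: [0.5, -0.4, -1.2]
gripper_width: 0.03
grasp_force: 0.0
```

{"api": "arm_command", "payload": {
  "motion": [
    [30,-0.22,0.28,0,0,0,-0.1687],
    [30,-0.22,0.28,0,0,0,-0.1687],
    [30,-0.22,0.28,0,0,0,-0.1687],
    [30,-0.22,0.28,0,0,0,-0.1687],
    [30,-0.22,0.28,0,0,0,-0.1687],
    [30,-0.22,0.28,0,0,0,-0.1687],
    [30,-0.22,0.28,0,0,0,-0.1687],
    [30,-0.22,0.28,0,0,0,-0.1687],
    [30,-0.22,0.28,0,0,0,-0.1687],
    [30,-0.22,0.28,0,0,0,-0.1687],
    [30,0,0,0,0,0,0]
  ]
}}

```text
clock: 15.7
position: [0.4057, 0.0258, 0.1045]
orientation: [3.095, -0.177, 0.404]
ft_force: [0.1, 0.4, 0.4]
gripper_width: 0.0299
grasp_force: 0.0
```

```bash
python3 m.py "(.472,.020)" 6; python3 -c "
from h import *
from scipy.spatial.transform import Rotation as R
s=readout.observe();print(R.from_rotvec(s['orientation']).as_matrix().round(3),s['joint_positions'].round(2))"
```

```text
top 224.0 194.0 23 23 393 [0.4722 0.0215 0.042 ]
top 212.5 211.0 26 7 67 [0.4232 0.0558 0.042 ]
side 238.0 175.0 11 13 92 [0.435  0.1543 0.021 ]
side 257.0 174.5 13 12 129 [0.5051 0.135  0.021 ]
side 257.5 193.5 20 20 305 [0.4724 0.0192 0.021 ]
side 236.5 209.0 8 15 107 [ 0.3793 -0.0422  0.021 ]
[[ 0.961 -0.111  0.255]
 [-0.107 -0.994 -0.029]
 [ 0.257  0.001 -0.966]] [ 0.03 -0.68  2.28 -0.04  1.29  1.71]
```

{"api": "arm_command", "payload": {
  "motion": [
    [22,0,0.08,-0.6,0,0,0],
    [22,0,0,-0.6,0,0,0],
    [22,0,0,-0.6,0,0,0],
    [22,0,0,-0.6,0,0,0],
    [22,0,0,-0.6,0,0,0],
    [22,0,0,0,0,0,0],
    [22,0.4,-0.047,0,0,0,0],
    [22,0.3,-0.035,0,0,0,0],
    [22,0.2,-0.024,0,0,0,0],
    [22,0.2,-0.024,0,0,0,0],
    [22,0.2,-0.024,0,0,0,0],
    [22,0.2,-0.024,0,0,0,0]
  ]
}}

```text
clock: 17.3
position: [0.4512, 0.0223, 0.0147]
orientation: [3.095, -0.18, 0.405]
ft_force: [0.2, 0.5, -0.2]
gripper_width: 0.0224
grasp_force: 0.2
```

{"api": "arm_command", "payload": {
  "motion": [
    [22,0.2,-0.024,0,0,0,0],
    [22,0.2,-0.024,0,0,0,0],
    [22,0.2,-0.024,0,0,0,0],
    [22,0.2,-0.024,0,0,0,0],
    [22,0.2,-0.024,0,0,0,0],
    [22,0.2,-0.024,0,0,0,0],
    [22,0,0,0,0,0,0]
  ]
}}

```text
clock: 18.18
position: [0.4872, 0.018, 0.0146]
orientation: [3.095, -0.18, 0.404]
ft_force: [0.5, 0.1, -0.1]
gripper_width: 0.0217
grasp_force: 0.0
```

```bash
python3 m.py "(.533,.013)" 7
```

```text
top 226.0 174.5 23 16 297 [0.53   0.0145 0.042 ]
top 241.0 191.0 13 13 115 [ 0.4797 -0.0284  0.042 ]
top 217.0 192.5 31 10 272 [0.4772 0.0418 0.042 ]
side 288.5 178.0 18 23 345 [0.6115 0.0758 0.021 ]
side 265.5 191.5 32 20 431 [0.5032 0.0218 0.021 ]
side 293.0 203.5 9 22 109 [ 0.5726 -0.0731  0.021 ]
```

{"api": "arm_command", "payload": {
  "motion": [
    [22,0.2,-0.024,0,0,0,0],
    [22,0.2,-0.024,0,0,0,0],
    [22,0.2,-0.024,0,0,0,0],
    [22,0.2,-0.024,0,0,0,0],
    [22,0.2,-0.024,0,0,0,0],
    [22,0.2,-0.024,0,0,0,0],
    [22,0.2,-0.024,0,0,0,0],
    [22,0.2,-0.024,0,0,0,0],
    [22,0.2,-0.024,0,0,0,0],
    [22,0.2,-0.024,0,0,0,0],
    [22,0.2,-0.024,0,0,0,0],
    [22,0.15,-0.018,0,0,0,0]
  ]
}}

```text
clock: 19.77
position: [0.5578, 0.0095, 0.0146]
orientation: [3.095, -0.18, 0.405]
ft_force: [-0.3, -0.3, -0.1]
gripper_width: 0.0223
grasp_force: 0.1
```

{"api": "arm_command", "payload": {
  "motion": [
    [22,0.15,-0.018,0,0,0,0],
    [22,0.1,-0.012,0,0,0,0],
    [22,0.05,-0.006,0,0,0,0],
    [22,0,0,0,0,0,0]
  ]
}}

```text
clock: 20.27
position: [0.5664, 0.0085, 0.0146]
orientation: [3.095, -0.18, 0.405]
ft_force: [0.0, -0.9, 0.4]
gripper_width: 0.0221
grasp_force: 0.0
```

Run:
```python
from h import *
for n in('top','side'):snap(n,n+'8.png')
a=cv2.imread('pics/top8.png')[110:180,180:285];b=cv2.imread('pics/side8.png')[150:230,240:345]
print(proj('top',(.619,.003,.042)),proj('top',(.6515,-.001,.042)))
cv2.imwrite('pics/c8.png',np.hstack([cv2.resize(a,(400,267),interpolation=2),cv2.resize(b,(400,267),interpolation=2)]))
```

```text
[229.29608897 144.86429011] [230.41731026 134.18424582]
```

View pics/c8.png

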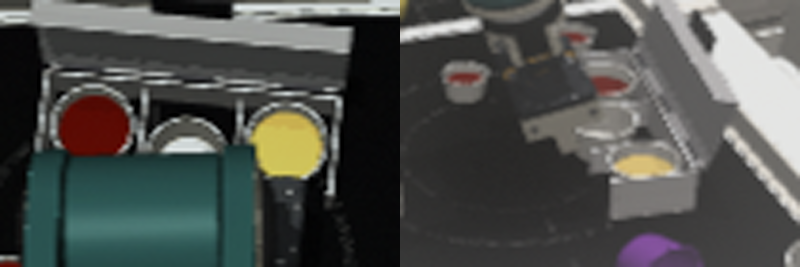

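The cup is in the bay mouth, centred laterally, with its rim's far edge at crop (185,117). That leaves about 18 mm to go.

{"api": "arm_command", "payload": {
  "motion": [
    [22,0.13,-0.015,0,0,0,0],
    [22,0.13,-0.015,0,0,0,0],
    [22,0.13,-0.015,0,0,0,0],
    [22,0.1,-0.012,0,0,0,0],
    [22,0.08,-0.01,0,0,0,0],
    [22,0.03,0,0,0,0,0],
    [22,0,0,0,0,0,0],
    [22,0,0,0,0,0,0]
  ]
}}

```text
clock: 21.38
position: [0.5844, 0.0065, 0.0147]
orientation: [3.095, -0.18, 0.405]
ft_force: [-0.8, -0.1, -0.1]
gripper_width: 0.0222
grasp_force: 0.0
```

{"api": "arm_command", "payload": {
  "motion": [
    [22,-0.2,0.024,0,0,0,0],
    [22,-0.5,0.06,0,0,0,0],
    [22,-0.8,0.1,0,0,0,0],
    [22,-0.9,0.1,0.3,0,0,0],
    [0,-0.9,0,0.8,0,0,0],
    [0,-0.5,0,0.8,0,0,0],
    [0,-0.5,0,0.8,0,0,0],
    [0,0,0,0,0,0,0]
  ]
}}

```text
clock: 22.38
position: [0.4552, 0.0151, 0.0974]
orientation: [3.094, -0.18, 0.411]
ft_force: [0.1, 0.9, -0.8]
gripper_width: 0.0
grasp_force: 0.0
```

Run:
```python
from h import *
for n in('top','side'):snap(n,n+'9.png')
a=cv2.imread('pics/top9.png')[105:185,170:290];b=cv2.imread('pics/side9.png')[140:220,250:370]
print(proj('top',(.619,.003,.042)))
cv2.imwrite('pics/c9.png',np.hstack([cv2.resize(a,(400,267),interpolation=2),cv2.resize(b,(400,267),interpolation=2)]))
```

```text
[229.29608897 144.86429011]
```

View pics/c9.png

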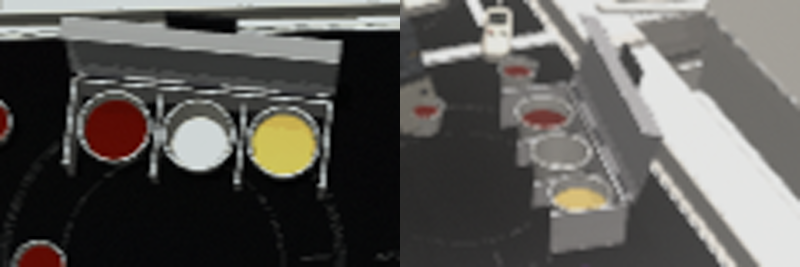

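The empty cup is home: its rim centre at crop (200,136) lies midway between the red at (116,126) and the mustard at (284,144). The cover is still open. Next the tool rises, goes vertical and passes over to behind the cover tab.

{"api": "arm_command", "payload": {
  "motion": [
    [0,0,0,0.8,0.015,0.13,0],
    [0,0,0,0.9,0.015,0.13,0],
    [0,0,0,0.9,0,0,0],
    [0,0,0,0.9,0,0,0],
    [0,0,0,0.9,0,0,0],
    [0,0,0,0.9,0,0,0],
    [0,0,0,0,0,0,0]
  ]
}}

```text
clock: 23.35
position: [0.4561, 0.015, 0.2549]
orientation: [3.136, -0.182, -0.002]
ft_force: [0.4, -0.2, 0.0]
gripper_width: 0.0005
grasp_force: 0.0
```

{"api": "arm_command", "payload": {
  "motion": [
    [0,0.8,-0.07,0,0,0,0],
    [0,0.8,-0.07,0,0,0,0],
    [0,0.8,-0.07,0,0,0,0],
    [0,0.8,-0.07,0,0,0,0],
    [0,0.8,-0.07,0,0,0,0],
    [0,0.8,-0.07,0,0,0,0],
    [0,0.8,-0.07,0,0,0,0],
    [0,0.8,-0.07,0,0,0,0],
    [0,0.8,-0.07,0,0,0,0],
    [0,0.8,-0.07,0,0,0,0],
    [0,0.7,-0.07,0,0,0,0],
    [0,0,0,0,0,0,0]
  ]
}}

```text
clock: 24.85
position: [0.7169, -0.0082, 0.2511]
orientation: [3.136, -0.183, -0.009]
ft_force: [-0.8, 0.1, 0.0]
gripper_width: -0.0002
grasp_force: 0.0
```

{"api": "arm_command", "payload": {
  "motion": [
    [0,0,0,-0.5,0,0,0],
    [0,0,0,-0.5,0,0,0],
    [0,0,0,-0.5,0,0,0],
    [0,0,0,-0.3,0,0,0],
    [0,0,0,-0.3,0,0,0],
    [0,0,0,-0.3,0,0,0],
    [0,0,0,-0.3,0,0,0],
    [0,0,0,-0.3,0,0,0],
    [0,0,0,-0.3,0,0,0],
    [0,0,0,-0.3,0,0,0],
    [0,0,0,0,0,0,0]
  ]
}}

```text
clock: 26.22
position: [0.7161, -0.0081, 0.1456]
orientation: [3.136, -0.182, -0.005]
ft_force: [-0.1, -0.1, 0.2]
gripper_width: 0.0005
grasp_force: 0.0
```

Run:
```python
from h import *
for n in('top','side'):snap(n,n+'10.png')
# lip/cover front strip change vs. before
for n in('top','side'):
    a=cv2.imread(f'pics/{n}9.png').astype(int);b=cv2.imread(f'pics/{n}10.png').astype(int)
    for y in(.08,-.08):
        p=proj(n,(.617+.117*y+.045*.993+.0,.003+.993*y-.005,.09));u,v=p.astype(int)
        print(n,y,p.round(),a[v-2:v+3,u-2:u+3].mean((0,1)).round(),b[v-2:v+3,u-2:u+3].mean((0,1)).round())
```

```text
top 0.08 [202. 124.] [57. 58. 57.] [69. 71. 37.]
top -0.08 [258. 129.] [58. 59. 58.] [59. 60. 58.]
side 0.08 [304. 160.] [114. 116. 118.] [112. 114. 116.]
side -0.08 [317. 184.] [96. 96. 98.] [94. 94. 96.]
```

{"api": "arm_command", "payload": {
  "motion": [
    [0,0,0,-0.3,0,0,0],
    [0,-0.2,0.024,0,0,0,0],
    [0,-0.2,0.024,0,0,0,0],
    [0,-0.15,0.018,0,0,0,0],
    [0,-0.12,0.014,0,0,0,0],
    [0,-0.12,0.014,0,0,0,0],
    [0,-0.12,0.014,0,0,0,0],
    [0,-0.12,0.014,0,0,0,0],
    [0,-0.12,0.014,0,0,0,0],
    [0,-0.12,0.014,0,0,0,0]
  ]
}}

```text
clock: 27.58
position: [0.678, -0.0036, 0.1376]
orientation: [3.136, -0.182, -0.003]
ft_force: [0.9, 0.0, 0.4]
gripper_width: 0.0006
grasp_force: 0.1
```

{"api": "arm_command", "payload": {
  "motion": [
    [0,-0.12,0.014,0,0,0,0],
    [0,-0.12,0.014,0,0,0,0],
    [0,-0.12,0.014,0,0,0,0],
    [0,-0.12,0.014,0,0,0,0],
    [0,-0.12,0.014,0,0,0,0],
    [0,-0.12,0.014,0,0,0,0],
    [0,-0.12,0.014,0,0,0,0],
    [0,-0.12,0.014,0,0,0,0],
    [0,-0.12,0.014,0,0,0,0],
    [0,0,0,0,0,0,0],
    [0,0,0,0,0,0,0]
  ]
}}

```text
clock: 28.95
position: [0.6459, 0.0002, 0.1377]
orientation: [3.136, -0.182, -0.003]
ft_force: [0.0, 0.9, 0.2]
gripper_width: 0.0009
grasp_force: 0.0
```

Run:
```python
from h import *
for n in('top','side'):
    b=snap(n,n+'11.png').astype(int);a=cv2.imread(f'pics/{n}10.png')[:,:,::-1].astype(int)
    for x,y in((.045,.1),(.045,-.1),(0,.076),(0,-.076),(-.03,-.076),(-.02,-.1)):
        p=proj(n,(.617+.117*y+x*.993,.003+.993*y-.117*x,.05));u,v=p.astype(int)
        print(n,x,y,p.round(),a[v-1:v+2,u-1:u+2].mean((0,1)).round(),b[v-1:v+2,u-1:u+2].mean((0,1)).round())
```

```text
top 0.045 0.1 [197. 127.] [31. 60. 58.] [10. 21. 20.]
top 0.045 -0.1 [264. 133.] [45. 46. 45.] [62. 64. 63.]
top 0 0.076 [204. 143.] [40. 78. 76.] [39. 75. 73.]
top 0 -0.076 [255. 147.] [213. 200.  93.] [ 97. 101.  99.]
top -0.03 -0.076 [254. 157.] [89. 87. 64.] [164. 171. 168.]
top -0.02 -0.1 [262. 154.] [103.  97.  70.] [109. 111. 109.]
side 0.045 0.1 [302. 166.] [111. 109. 109.] [124. 123. 123.]
side 0.045 -0.1 [318. 197.] [106. 105. 105.] [105. 104. 104.]
side 0 0.076 [292. 171.] [139. 136. 132.] [161. 158. 158.]
side 0 -0.076 [303. 195.] [129. 126. 121.] [119. 117. 117.]
side -0.03 -0.076 [294. 196.] [122. 119. 117.] [185. 182. 183.]
side -0.02 -0.1 [299. 200.] [183. 161. 104.] [136. 134. 134.]
```

The cover now hides the mustard cup. I'll retreat the tool and check that the cover is fully shut.

{"api": "arm_command", "payload": {
  "motion": [
    [0,0,0,0.8,0,0,0],
    [0,0,0,0.9,0,0,0],
    [0,0,0,0.9,0,0,0],
    [0,-0.9,0,0.9,0,0,0],
    [0,-0.9,0,0,0,0,0],
    [0,-0.9,0,0,0,0,0],
    [0,-0.9,0,0,0,0,0],
    [0,-0.9,0,0,0,0,0],
    [0,-0.9,0,0,0,0,0],
    [0,-0.9,0,0,0,0,0],
    [0,0,0,0,0,0,0],
    [0,0,0,0,0,0,0]
  ]
}}

```text
clock: 30.55
position: [0.4573, 0.0002, 0.2428]
orientation: [3.136, -0.182, -0.002]
ft_force: [0.2, -0.2, 0.3]
gripper_width: 0.0004
grasp_force: 0.0
```

Run:
```python
from h import *
t=snap('top','top12.png');s=snap('side','side12.png')
C=lambda x,y,z:(.617+.117*y+x*.993,.003+.993*y-.117*x,z)
for nm,im in(('top',t),('side',s)):
    # profile along the line x at y=-.06: gray vs caddy x at z=.054; tab is dark at y=0
    for y in(.06,0,-.06,-.1):
        row=[]
        for x in np.arange(-80,60,6)/1000:
            u,v=np.round(proj(nm,C(x,y,.054))).astype(int);row.append(int(im[v,u].mean()))
        print(nm,y,row)
# fingertip-free measure: bright cover corners in top
for a in ('top','side'):print(a,[proj(a,C(x,y,.054)).round(1).tolist() for x,y in((-.0425,.1175),(-.0425,-.1175),(.0425,-.1175),(-.0585,0))])
```

```text
top 0.06 [65, 68, 75, 88, 98, 102, 98, 87, 76, 71, 69, 67, 64, 61, 57, 52, 45, 108, 186, 191, 190, 192, 6, 7]
top 0 [64, 67, 72, 80, 91, 101, 101, 95, 84, 75, 71, 67, 66, 64, 59, 56, 50, 41, 192, 194, 189, 36, 7, 7]
top -0.06 [103, 103, 104, 103, 104, 104, 104, 100, 92, 83, 76, 71, 69, 67, 65, 61, 59, 54, 49, 41, 193, 95, 6, 8]
top -0.1 [14, 16, 18, 18, 19, 14, 22, 68, 69, 41, 40, 155, 176, 192, 196, 192, 193, 190, 189, 193, 187, 41, 7, 6]
side 0.06 [53, 53, 53, 54, 54, 92, 139, 175, 182, 183, 181, 185, 183, 182, 183, 185, 184, 181, 186, 186, 184, 169, 66, 66]
side 0 [51, 51, 52, 51, 58, 60, 60, 153, 185, 185, 184, 185, 185, 185, 186, 187, 187, 186, 187, 188, 173, 87, 66, 65]
side -0.06 [50, 49, 50, 50, 52, 61, 74, 183, 186, 186, 187, 186, 185, 185, 188, 187, 188, 185, 186, 189, 176, 111, 64, 64]
side -0.1 [50, 49, 50, 51, 76, 99, 83, 185, 183, 184, 185, 185, 184, 184, 187, 186, 186, 184, 185, 187, 187, 86, 64, 65]
top [[187.8, 155.1], [267.7, 162.1], [270.2, 134.0], [227.2, 163.9]]
side [[278.6, 165.0], [294.0, 202.8], [318.7, 199.8], [281.4, 183.1]]
```

Run:
```python
from h import *
im=cv2.GaussianBlur(cv2.imread('pics/side12.png',0),(0,0),.6).astype('float32')
C=lambda x,y,z:(.617+.117*y+x*.993,.003+.993*y-.117*x,z)
xs=np.arange(-60,60,.5)/1000
def prof(y,z=.054):
    p=np.array([proj('side',C(x,y,z)) for x in xs],'float32')
    return cv2.remap(im,p[:,:1],p[:,1:],cv2.INTER_LINEAR).ravel()
for y in np.arange(-.11,.111,.02):
    r=prof(y)>130;i=np.flatnonzero(r);print(round(y,2),xs[i[0]],xs[i[-1]],xs[i[-1]]-xs[i[0]])
# effect of opening 0.05/0.1 rad on apparent front edge
for th in(0,.05,.1):
    q=proj('side',C(.0425-.085*np.cos(th),-.06,.054+.085*np.sin(th)));o,d=ray('side',*q);p=o+d*(.054-o[2])/d[2];e=p-np.array(C(0,0,0))
    print(th,q,'app x',e[0]*.993-e[1]*.117,'y',e[0]*.117+e[1]*.993)
```

```text
-0.11 -0.0415 0.045 0.0865
-0.09 -0.041 0.0425 0.0835
-0.07 -0.0415 0.044 0.08549999999999999
-0.05 -0.041 0.0445 0.08549999999999999
-0.03 -0.039 0.0445 0.08349999999999999
-0.01 -0.0385 0.0425 0.081
0.01 -0.0385 0.043 0.08149999999999999
0.03 -0.041 0.045 0.086
0.05 -0.0415 0.046 0.0875
0.07 -0.0415 0.0425 0.084
0.09 -0.041 0.0595 0.1005Traceback (most recent call last):
  File "<stdin>", line 9, in <module>
  File "<stdin>", line 6, in prof
  File "h.py", line 15, in proj
    c=imaging.calibration(n);T=np.linalg.inv(np.array(c['cam_to_world']));K=np.array(c['mtx'])
ValueError: time passes only in moves, steps and waits
```

Run:
```python
import numpy as np,cv2
from rig import imaging
c=imaging.calibration('side');T=np.linalg.inv(np.array(c['cam_to_world']));K=np.array(c['mtx'])
img=cv2.imread('pics/side12.png');im=cv2.GaussianBlur(img[...,1],(0,0),.5).astype('float32')
def pr(x,y,z=.054):
    q=K@(T[:3,:3]@np.array((.617+.117*y+x*.993,.003+.993*y-.117*x,z))+T[:3,3]);return q[:2]/q[2]
for x in(-.035,-.02,0,.02,.033):
    ys=np.arange(-.15,-.09,.001);p=np.array([pr(x,y) for y in ys],'float32')
    print(x,cv2.remap(im,p[:,:1],p[:,1:],1).ravel()[::3].astype(int))
for th in(0,.06,.12):print(th,pr(.0425-.085*np.cos(th),-.1175,.054+.085*np.sin(th))-pr(-.0425,-.1175),(pr(-.0425,-.1275)-pr(-.0425,-.1175)))
```

```text
-0.035 [119 119 119 119 118 117 115 115 114 132 157 170 180 180 180 180 181 180
 180 179]
-0.02 [120 120 120 120 119 119 118 118 123 131 151 169 176 182 183 183 183 184
 184 184]
0 [120 119 119 120 120 119 119 120 127 150 167 180 185 185 186 186 186 185
 185 185]
0.02 [121 121 121 121 120 119 119 117 116 136 158 172 183 184 184 184 184 184
 184 185]
0.033 [ 64  68  75  81  88  95 103 112 125 144 161 178 182 185 185 185 185 185
 186 186]
0 [0. 0.] [0.75432182 1.85767678]
0.06 [ 0.11142309 -1.20743447] [0.75432182 1.85767678]
0.12 [ 0.31298759 -2.42753383] [0.75432182 1.85767678]
```

The cover's end edge is parallel to the level line to within about 1 mm from front to hinge, so it is shut. An opening of 0.06 rad would show as about 6 mm. The arm is clear of everything.

```bash
python3 -c "
from rig import workorder
print(workorder.sign_off())"
```

```text
the job is handed in; nothing more can be done
None
```

The job is handed in: by my camera measurements the cup stands upright and home in the middle bay, the cover is shut, and the arm touches nothing; sign-off returned no verdict.

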